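# Key and seat the drain cover of a glass rinser

## Robot

A 7-joint arm with a two-finger parallel gripper is mounted at the origin on a cart in front of the work surface, level with it; the furniture and walls round the work are solid. World frame = base frame: x ahead of the robot, y to its left, z up, the work surface at z = 0. Lengths are in m, angles in rad, forces in N, time in s.
With the tool pointing down it reaches from about 0.425 to 0.925 m from the base axis. Payload 6.8 kg.
Tool frame: the origin (TCP) lies at the very end of the fingers, on their centre line; the grasp point (between the pads) lies 19 mm behind it; z points along the fingers, x is the direction in which the jaws open and shut, and the axes are right-handed (so a half turn about z gives the same grasp; the last joint's range is limited). The gripper opens to 85 mm and grips with 20 to 120 N. Pads are 22 mm wide; open, the fingers measure 114 mm over their backs; the gripper's body (76 mm by 85 mm) begins 54 mm behind the grasp point. The pads swing forward as they close: fully open they stand 13 mm farther back than shut.
Start: joints at [-1.218, 0.477, 0.022, 1.555, -0.011, 1.109, -0.083], TCP at [0.3, 0.605, 0.204] pointing down, gripper open.
Joint ranges: [-2.96, 2.96], [-0.34, 2.1], [-1.41, 1.46], [0.24, 2.44], [-1.37, 4.51], [0.17, 1.92], [-2.96, 2.96]. Speed limits (rad/s): [2.39, 2.39, 3.14, 3.14, 3.14, 3.14, 3.14].

## Interface

Orientations are given as a rotation vector (axis times angle).
In Python, from bench import r, grab_frame gives the robot as it stands. The module is installed in compiled form; this text tells all that it offers.
- The arm moves only by the tool send_rows, never from a script. Its argument "series" is a list of rows, each a list of 2 entries, a list of its own where there are three numbers: the shift along the tool's x, y, z in m, then the turn, a rotation vector about the tool's x, y, z in units of 5 degrees (1.0 is 5 degrees). A call has 1 to 20 rows; each row shifts and turns the commanded pose from where the row before left it, along the tool's axes as they then stand; what a row does not reach is not made up. A row lasts 1/8 s, in which the tool goes at most 62.5 mm and 10.7 degrees, less where a joint would pass 70% of its speed; a pose out of reach is approached as far as the arm can. A call is refused whole if a number of a shift passes 0.0625 or a number of a turn 1, either way. A call with a gripper value outside its range is refused whole. "fingers" is the closure in counts, from 0 (fully open) to 255 (shut), set as the call begins (left out, the last holds). The fingers move at their own pace and stop on an object; "grip_force" is the grip in N (left out, the last holds). Time passes only in rows, so rows that do not move let the fingers close. It gives the time, the measured TCP pose, the force and the opening at its end, in the units of the state.
- r.get_obs(): the state, without advancing time (a new reading comes with each control period).
- grab_frame(name): name is "scene" or "top" or "wrist"; returns a dict with "frame" (400x640x3 uint8, red, green, blue), "fx", "fy", "cx", "cy" (pixels), "origin" and "rotation" of the camera in the world; the wrist camera has in their place "T_tool_cam" (4x4, takes a point from camera to tool coordinates, whose origin is the TCP and whose axes are the tool frame's). Camera axes: x right, y down, z forward; pixel columns grow to the right and rows downward; lengths in m; the calibration is good to about 2 mm. A picture is of the moment at which its call begins: read the wrist's pose just before it. There is no depth.
- r.hand_in(): hands the job in, once; it reports no verdict.
The state is a dict: "clock": time; "joints": joint angles; "qvel": joint speeds; "tau": joint torques, N m; "tcp_pos": TCP position; "orientation": TCP orientation; "contact_force": force on the tool from outside, world axes, zero at the start; "moment": the same for the moment, N m; "grip_width": finger opening in m.
Only numpy, scipy, OpenCV 4.12 (cv2) and the standard library are available. Lean on these libraries where they do the work, as an engineer would, in place of code of your own. Each camera call takes 0.05 s, during which the arm holds its last target.

## Task

The round steel drain cover of the glass rinser has been laid back on loosely and stands proud of the rim. Push its raised tab round with a fingertip until the notch in its edge is over the locating pin (the pin is beside the square boss on the rim), then press the cover down until it is fully home, level and flush with the rim, and let go. Do not lift the cover off, and leave the jigger, the tamper and the glass shaker where they stand.

Things in the scene. Friction and masses are not known exactly. Their poses are not given: they have to be found in the camera images.
- rinser: Fixed grey round glass rinser, 146 mm wide, rim top 36 mm above the surface. Origin: centre of its underside; x points to the locating pin, z up. Square boss outside the rim on the +x side (16 mm wide, 40 mm high, reaching out 85 mm); low water stub on the -x side (reaching 92 mm). The cover turns about a post hidden in the centre.
- rinser_pin (a point): Top of the locating pin: upright steel pin 8 mm in diameter with a rounded top, 61 mm from the centre of the rinser, top 36 mm above the surface. It is fixed to the rinser and lies under the cover's edge until the notch is over it.
- rinser_cover: Loose steel disc, 128 mm wide, 5 mm thick, about 0.22 kg, dark drain slots. Origin: on its axis at the plate's underside; x points to the notch, -x to the tab. A sleeve under it turns on the rinser's centre post with 1.5 mm play. Rests on a stiff collar: underside 37.5 mm above the surface (top 42.5), fully home 30 (top 35). Press within 50 mm of its axis, best in the middle.
- cover_notch (a point): Middle of the open notch in the cover's edge, at the top of the plate, 61 mm from the axis on its +x side. The notch is 14 mm wide and reaches in to 54.5 mm from the axis.
- cover_tab (a point): Middle of the finger tab on the cover, 44 mm from the axis on the -x side (opposite the notch), 8 mm above the plate's top. Steel block 22 mm long radially, 12 mm wide, top 16 mm above the plate's top. Pushed sideways on either flat face it turns the cover, either way and without stops; the cover turns lightly and stops when the push stops.
- collar (a joint): Travel in m of the stiff rubber collar under the cover: 0 up, 0.0075 fully down. It carries the cover, slides down only when pressed with about 5 N more than the cover's weight and stays where it is left; it does not spring back. Pressed while the notch is not over the pin, the pin holds that side of the cover up and the cover tilts.
- jigger: Steel double-cone jigger, 44 mm wide, 74 mm tall, bystander. Origin at the centre of its underside.
- tamper: Coffee tamper standing on its steel foot, black grip up, 58 mm wide, 82 mm tall, bystander. Origin at the centre of its underside.
- shaker: Small glass shaker with a grey perforated cap, 44 mm wide, 90 mm tall, bystander. Origin at the centre of its underside.

How it is judged:
By the outcome, as a careful person would: the job done as asked, in the order asked, and still so for the second after the job is handed in, with the robot touching nothing.
It also fails if it takes over 48 s, if anything falls off the work surface, if the arm or the gripper's body presses on something with over 40 N, if the wrist force passes 120 N, or if a joint passes its speed limit or range.

## Working session

There is one attempt and no reset: what is moved stays moved. The work goes in short steps, Python scripts to look and compute and a tool call to move; the robot and the scene stay as the last step left them, time stands still between calls to the robot, and variables do not carry over. Pictures are saved under pics/ and viewed, and the job is handed in when it is done.

Besides the shell and the picture viewer there is one more tool, called after "Emit:" by a JSON object that holds its "method" and its "body", one argument or row to a line. send_rows: Moves the arm, as the interface text tells. Its arguments: {"type":"object","properties":{"series":{"type":"array"},"fingers":{"type":"number"},"grip_force":{"type":"number"}},"required":["series"]}

```bash
mkdir -p pics
python3 - <<'E'
from bench import r, grab_frame
import cv2,numpy as np,pickle
o=r.get_obs(); print(o)
for n in("scene","top"):
    f=grab_frame(n); pickle.dump(f,open(n+'.pkl','wb'))
    cv2.imwrite(f'pics/{n}0.png',f['frame'][:,:,::-1]); print(n,{k:v for k,v in f.items() if k!='frame'})
E
```

```text
{'clock': 0.0, 'joints': array([-1.21810208,  0.47781364,  0.02233903,  1.55643639, -0.01153887,
        1.10932927, -0.08309872]), 'qvel': array([ 0.00037479,  0.00096436,  0.00130117, -0.00016974, -0.0015702 ,
        0.00155871,  0.00012424]), 'tau': array([ 1.06604439e-03, -5.96443355e+01,  1.60802018e+00, -2.81212538e+01,
        1.23307348e-02,  9.13412921e-03,  2.48006552e-05]), 'tcp_pos': array([0.29986289, 0.60401445, 0.20262304]), 'orientation': array([ 2.66912698e+00,  1.65489002e+00, -2.39129655e-03]), 'contact_force': array([ 0.13584956, -0.13117562, -1.01518515]), 'moment': array([ 0.02018503, -0.00996649, -0.01797745]), 'grip_width': 0.08523363365483458}
scene {'fx': 435.4245634292263, 'fy': 435.4245634292263, 'cx': 324.15971667580664, 'cy': 198.01791331549273, 'origin': array([ 0.02542749, -0.42001282,  0.79354648]), 'rotation': array([-2.18170155,  0.95652229, -0.43073834])}
top {'fx': 399.1032531353219, 'fy': 399.1032531353219, 'cx': 320.87426056636014, 'cy': 195.77699879356, 'origin': array([0.54079749, 0.05688154, 0.92894242]), 'rotation': array([-2.1780785 ,  2.21063925, -0.0619549 ])}
```

View pics/scene0.png

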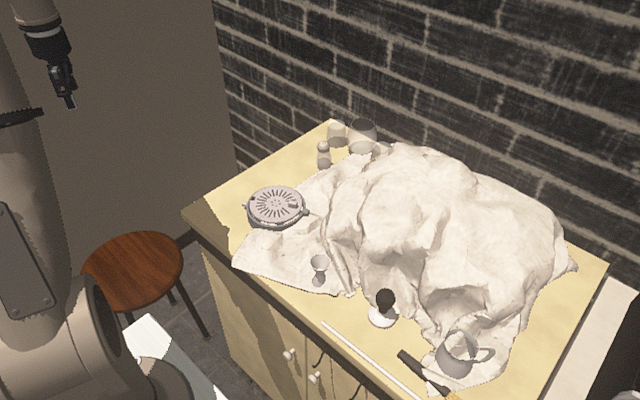

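View pics/top0.png

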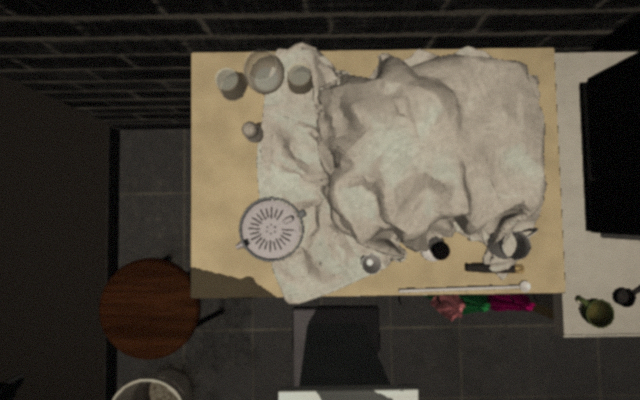

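The scene view has the rinser near (275,205), and the top view has it near (272,228). Next I'll zoom in.

Run:
```python
import cv2,pickle,numpy as np
t=pickle.load(open('top.pkl','rb'))['frame'];s=pickle.load(open('scene.pkl','rb'))['frame']
a=cv2.resize(t[188:268,228:318],None,fx=6,fy=6,interpolation=cv2.INTER_CUBIC)
b=cv2.resize(s[170:240,235:320],None,fx=7,fy=7,interpolation=cv2.INTER_CUBIC)
cv2.imwrite('pics/tz.png',np.clip(a[:,:,::-1]*1.3,0,255));cv2.imwrite('pics/sz.png',b[:,:,::-1])
```

```text
[ WARN:0@0.086] global loadsave.cpp:1063 imwrite_ Unsupported depth image for selected encoder is fallbacked to CV_8U.
```

View pics/tz.png

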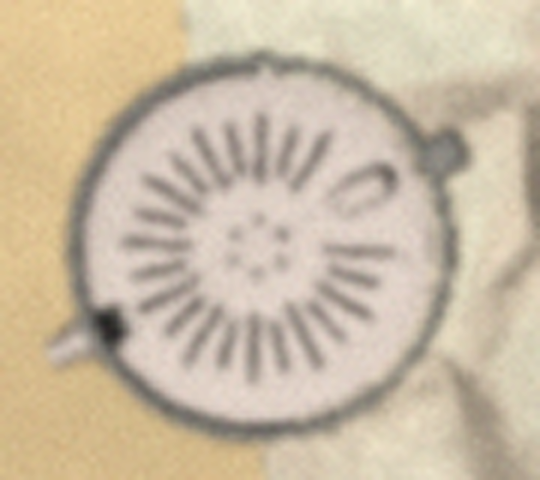

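View pics/sz.png

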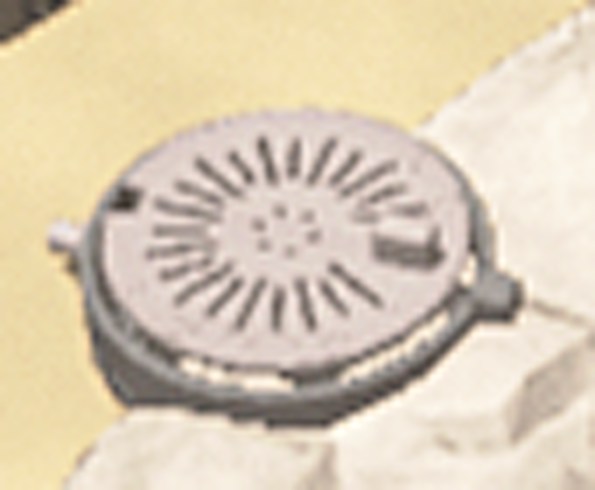

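```bash
cat > h.py <<'E'
import numpy as np,cv2
from scipy.spatial.transform import Rotation as R
def ray(f,uv,z,o=None,Rm=None):
    if o is None: o=f['origin'];Rm=R.from_rotvec(f['rotation']).as_matrix()
    uv=np.atleast_2d(uv).astype(float)
    d=np.c_[(uv[:,0]-f['cx'])/f['fx'],(uv[:,1]-f['cy'])/f['fy'],np.ones(len(uv))]@Rm.T
    return o+d*((z-o[2])/d[:,2])[:,None]
def wristpose(f,obs):
    T=np.eye(4);T[:3,:3]=R.from_rotvec(obs['orientation']).as_matrix();T[:3,3]=obs['tcp_pos']
    W=T@f['T_tool_cam'];return W[:3,3],W[:3,:3]
E
python3 - <<'E'
from h import *;import pickle
t=pickle.load(open('top.pkl','rb'));s=pickle.load(open('scene.pkl','rb'))
T=lambda u,v:(228+(u+.5)/6-.5,188+(v+.5)/6-.5)
S=lambda u,v:(235+(u+.5)/7-.5,170+(v+.5)/7-.5)
def p(n,f,uv,z):print(n,ray(f,uv,z)[0].round(4))
p('c top',t,T(262,245),.0425);p('c holes top',t,T(258,247),.0425);p('c scene',s,S(288,232),.0425)
p('notch t',t,T(110,327),.0425);p('notch s',s,S(127,200),.0425)
p('tab t',t,T(378,180),.0585);p('tab s',s,S(400,240),.0585)
p('boss t',t,T(447,153),.04);p('boss s',s,S(500,285),.04)
p('stub t',t,T(65,347),.01);p('stub s',s,S(60,237),.01)
for n,u in(('jig',(370,263)),('tamper',(437,250)),('shaker',(250,130))):p(n,t,u,.08)
E
```

```text
c top [0.5187 0.166  0.0425]
c holes top [0.518  0.1675 0.0425]
c scene [0.5165 0.1641 0.0425]
notch t [0.4894 0.2222 0.0425]
notch s [0.4887 0.217  0.0425]
tab t [0.542  0.1218 0.0585]
tab s [0.5295 0.1211 0.0585]
boss t [0.5516 0.0974 0.04  ]
boss s [0.5503 0.0941 0.04  ]
stub t [0.4802 0.2455 0.01  ]
stub s [0.4793 0.2475 0.01  ]
jig [ 0.4437 -0.0464  0.08  ]
tamper [ 0.4689 -0.1888  0.08  ]
shaker [0.7312 0.2054 0.08  ]
```

Emit:
{"method": "send_rows", "body": {
  "series": [
    [[-0.0295,0.039,0],[0,0,0]],
    [[-0.0295,0.039,0],[0,0,0]],
    [[-0.0295,0.039,0],[0,0,0]],
    [[-0.0295,0.039,0],[0,0,0]],
    [[-0.0295,0.039,0],[0,0,0]],
    [[-0.0295,0.039,0],[0,0,0]],
    [[-0.0295,0.039,0],[0,0,0]],
    [[-0.0295,0.039,0],[0,0,0]],
    [[-0.0295,0.039,0],[0,0,0]],
    [[-0.0295,0.039,0],[0,0,0]],
    [[0,0,0],[0,0,-1]],
    [[0,0,0],[0,0,-1]],
    [[0,0,0],[0,0,-1]],
    [[0,0,0],[0,0,-1]],
    [[0,0,0],[0,0,-1]],
    [[0,0,0],[0,0,-1]],
    [[0,0,0],[0,0,-1]],
    [[0,0,0],[0,0,-1]],
    [[0,0,0],[0,0,-1]],
    [[0,0,0],[0,0,-1]]
  ],
  "fingers": 255,
  "grip_force": 20
}}

```text
clock: 2.6
tcp_pos: [0.5179, 0.1668, 0.2032]
orientation: [-1.716, -2.631, 0.001]
contact_force: [-0.4, 0.2, -0.3]
grip_width: -0.0002
```

```bash
cat > w.py <<'E'
import sys,pickle
from h import *
from bench import r, grab_frame
n=sys.argv[1]
o=r.get_obs();f=grab_frame('wrist');pickle.dump((o,f),open(n+'.pkl','wb'))
cv2.imwrite(f'pics/{n}.png',f['frame'][:,:,::-1])
M=R.from_rotvec(o['orientation']).as_matrix()
print(o['clock'],o['tcp_pos'].round(4),'yaw',np.degrees(np.arctan2(M[1,0],M[0,0])).round(2),'z',M[:,2].round(3),'F',o['contact_force'].round(2),'j',o['joints'].round(2))
print(f['T_tool_cam'].round(3).tolist(),f['fx'],f['cx'],f['cy'])
E
python3 w.py w1
```

```text
2.6 [0.5179 0.1668 0.2032] yaw 113.76 z [-0.001 -0.    -1.   ] F [-0.43  0.23 -0.27] j [-0.48  0.26  0.06  1.87 -0.02  1.01  1.58]
[[1.0, 0.001, -0.001, 0.001], [-0.0, 0.962, 0.275, -0.07], [0.001, -0.275, 0.962, -0.17], [0.0, 0.0, 0.0, 1.0]] 338.16520673672045 317.5143710707279 204.6509701179135
```

View pics/w1.png

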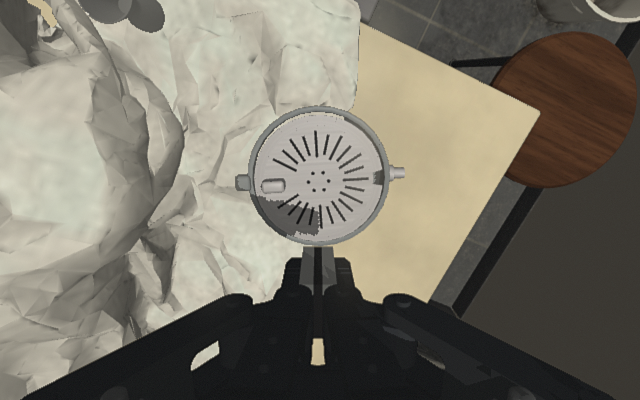

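The wrist view shows the rinser at (318,175), the boss on the left at (242,182), the tab at (272,186), the notch at (380,178) and the stub at (398,173). Next I'll measure these precisely.

```bash
cat > z.py <<'E'
import sys,pickle
from h import *
n=sys.argv[1];x0,y0,x1,y1,k=map(int,sys.argv[2:7])
o,f=pickle.load(open(n+'.pkl','rb'))
cv2.imwrite(f'pics/{n}_z.png',cv2.resize(f['frame'][y0:y1,x0:x1],None,fx=k,fy=k,interpolation=cv2.INTER_CUBIC)[:,:,::-1])
E
python3 z.py w1 225 95 410 255 4
```

```text
(no output)
```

View pics/w1_z.png

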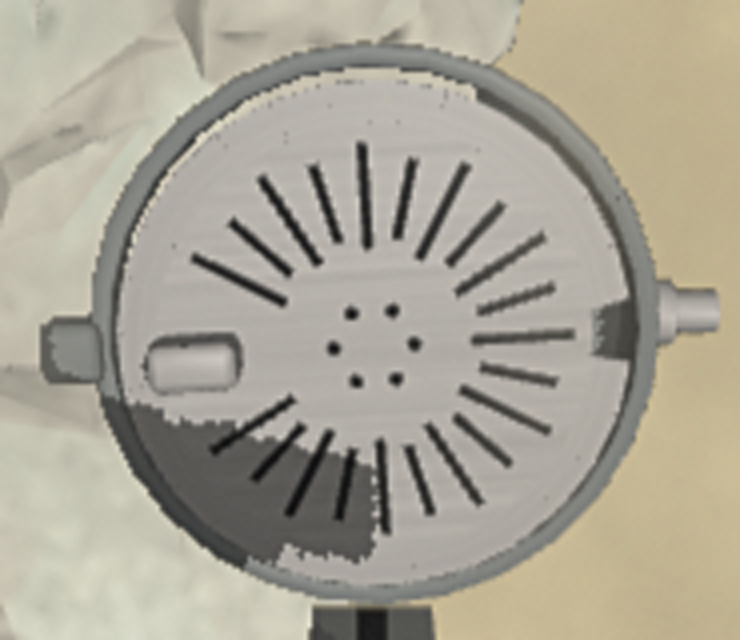

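Run:
```python
from h import *;import pickle
o,f=pickle.load(open('w1.pkl','rb'));O,M=wristpose(f,o)
Z=lambda u,v:(225+(u+.5)/4-.5,95+(v+.5)/4-.5)
P=lambda u,v,z:ray(f,Z(u,v),z,O,M)[0]
c=P(373.7,346,.0425)
# rim: ellipse of outer rim at z .036
pts=[(100,385),(93,310),(130,190),(220,95),(370,43),(500,70),(600,165),(652,260),(655,350),(615,470),(500,570),(380,602),(250,568),(150,490)]
W=np.array([P(u,v,.036)[:2] for u,v in pts])
A=np.c_[2*W,np.ones(len(W))];s=np.linalg.lstsq(A,(W**2).sum(1),rcond=None)[0];print('rim c',s[:2],np.sqrt(s[2]+s[0]**2+s[1]**2))
rc=s[:2]
print('holes c',c)
ang=lambda p,q:np.degrees(np.arctan2(p[1]-q[1],p[0]-q[0]))
for n,p in(('notch',P(612,331,.0425)),('tab',P(193,367,.0585)),('boss',P(74,350,.04)),('stub',P(719,310,.018))):
  print(n,p.round(4),'ang rc',ang(p,rc),'ang holes',ang(p,c),np.hypot(*(p[:2]-rc)))
```

```text
rim c [0.5170302  0.16818918] 0.07128179464315157
holes c [0.51772638 0.16803571 0.0425    ]
notch [0.4904 0.2206 0.0425] ang rc 116.93385134886272 ang holes 117.46675427655481 0.05880353319685571
tab [0.5367 0.1294 0.0585] ang rc -63.18077136692078 ang holes -63.91561885571584 0.04349193272588987
boss [0.5495 0.0998 0.04  ] ang rc -64.59581502926676 ang holes -65.02426351131294 0.0757279531972344
stub [0.4766 0.25   0.018 ] ang rc 116.30281600166191 ang holes 116.65007702783268 0.09130470211326269
```

Emit:
{"method": "send_rows", "body": {
  "series": [
    [[0,0,0],[0,0,-0.65]],
    [[-0.0427,0.0222,0],[0,0,0]],
    [[0,0,0.04],[0,0,0]],
    [[0,0,0.04],[0,0,0]],
    [[0,0,0.04],[0,0,0]],
    [[0,0,0.024],[0,0,0]],
    [[0,0,0.01],[0,0,0]],
    [[0,0,0],[0,0,0]],
    [[0,0,0],[0,0,0]]
  ]
}}

```text
clock: 3.78
tcp_pos: [0.5582, 0.1392, 0.0507]
orientation: [1.645, 2.675, 0.002]
contact_force: [-0.5, 0.3, 0.4]
grip_width: 0.0
```

```bash
python3 w.py w2
```

```text
3.775 [0.5582 0.1392 0.0507] yaw 116.83 z [ 0.002  0.001 -1.   ] F [-0.51  0.28  0.45] j [-0.4   0.5   0.06  1.93 -0.04  0.71  1.73]
[[1.0, 0.001, -0.001, 0.001], [-0.0, 0.962, 0.275, -0.069], [0.001, -0.275, 0.962, -0.17], [0.0, 0.0, 0.0, 1.0]] 338.16520673672045 317.5143710707279 204.6509701179135
```

View pics/w2.png

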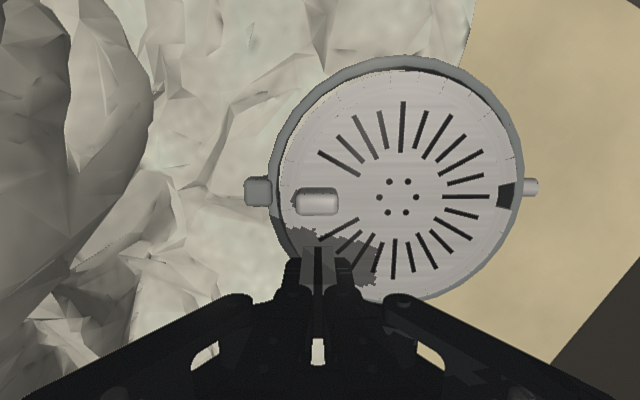

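Emit:
{"method": "send_rows", "body": {
  "series": [
    [[0,-0.003,0.002],[0,0,0]],
    [[0,-0.003,0],[0,0,0]],
    [[-0.0013,-0.0039,0],[0,0,1]],
    [[-0.0013,-0.0039,0],[0,0,1]],
    [[-0.0013,-0.0039,0],[0,0,1]],
    [[-0.0013,-0.0039,0],[0,0,1]],
    [[-0.0013,-0.0039,0],[0,0,1]],
    [[-0.0013,-0.0039,0],[0,0,1]],
    [[-0.0013,-0.0039,0],[0,0,1]],
    [[-0.0013,-0.0039,0],[0,0,1]],
    [[0,0,0],[0,0,0]]
  ]
}}

```text
clock: 5.2
tcp_pos: [0.5231, 0.1211, 0.0477]
orientation: [-2.46, -1.953, 0.0]
contact_force: [-0.3, -1.0, -0.3]
grip_width: -0.0001
```

```bash
python3 w.py w3
```

```text
5.2 [0.5231 0.1211 0.0477] yaw 76.89 z [-0. -0. -1.] F [-0.28 -0.97 -0.28] j [-0.53  0.47  0.24  2.03 -0.17  0.67  1.16]
[[1.0, 0.001, -0.001, 0.001], [-0.0, 0.961, 0.276, -0.07], [0.001, -0.276, 0.961, -0.17], [0.0, 0.0, 0.0, 1.0]] 338.16520673672045 317.5143710707279 204.6509701179135
```

View pics/w3.png

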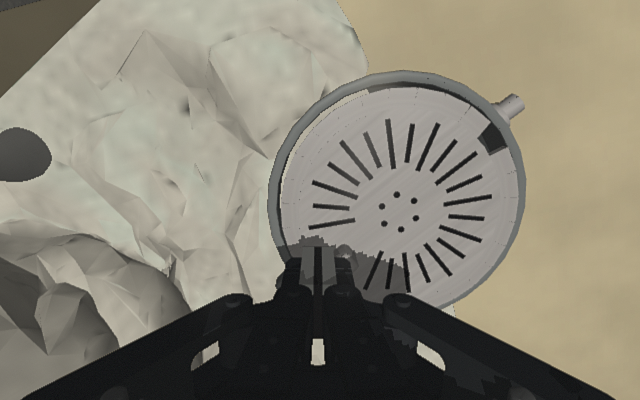

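```bash
python3 z.py w3 260 60 540 320 3;python3 - <<'E'
from bench import grab_frame
import cv2,pickle
f=grab_frame('scene');pickle.dump(f,open('s3.pkl','wb'))
cv2.imwrite('pics/s3.png',cv2.resize(f['frame'][130:250,215:345],None,fx=5,fy=5,interpolation=cv2.INTER_CUBIC)[:,:,::-1])
E
```

```text
(no output)
```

View pics/w3_z.png

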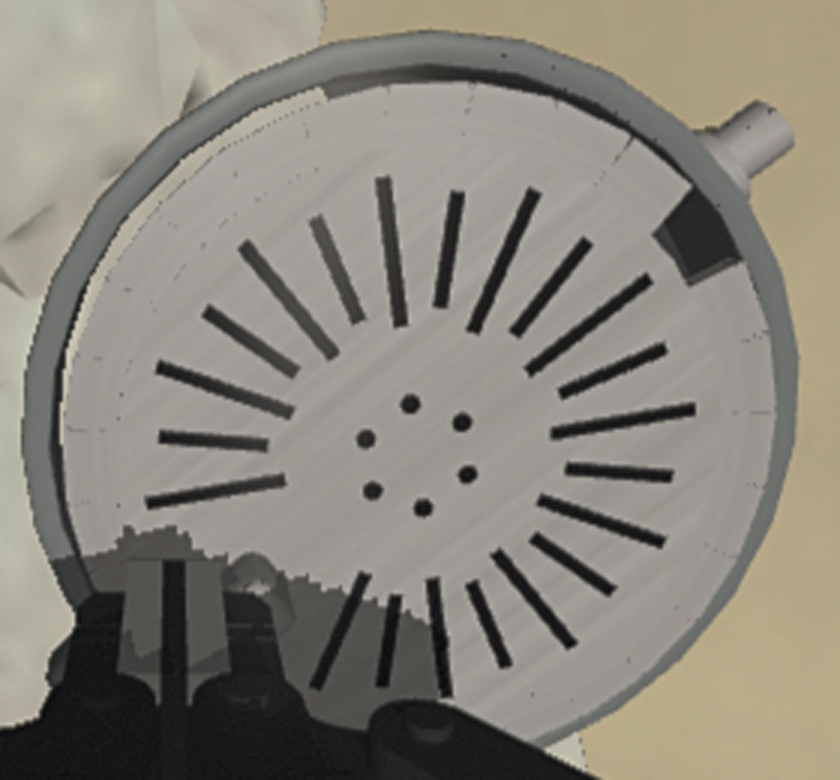

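View pics/s3.png

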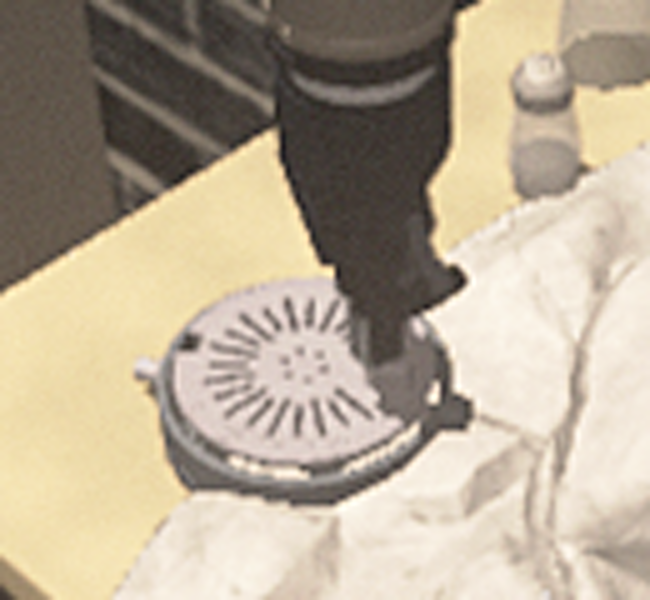

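Run:
```python
from h import *;import pickle
o,f=pickle.load(open('w3.pkl','rb'));O,M=wristpose(f,o)
Z=lambda u,v:(260+(u+.5)/3-.5,60+(v+.5)/3-.5)
P=lambda u,v,z:ray(f,Z(u,v),z,O,M)[0]
h=[(410,404),(462,422),(467,475),(423,508),(373,491),(366,439)]
c=P(*np.mean(h,0),.0425);print('c',c)
ang=lambda p,q:np.degrees(np.arctan2(p[1]-q[1],p[0]-q[0]))
for n,p in (('nl',P(692,183,.0425)),('nr',P(742,262,.0425)),('nin',P(655,236,.0425)),('nin2',P(690,284,.0425)),('stub',P(785,118,.018)),('tabend',P(253,556,.0585)),('tabR',P(285,590,.0585)),('fingerL',P(120,560,.0477)),('fingerR',P(225,560,.0477)),('shR',P(440,650,.0425))):
  print(n,p.round(4),ang(p,c).round(1),np.hypot(*(p-c)[:2]).round(4))
o2,f2=pickle.load(open('w2.pkl','rb'));print(o['tcp_pos'],ang(o['tcp_pos'],c))
uv=cv2.projectPoints
for q in ([0,0,0],[.0145,-.011,0],[-.0145,-.011,0]):
  T=f['T_tool_cam'];p=np.linalg.inv(T)@np.r_[q,1];print(q,f['fx']*p[0]/p[2]+f['cx'],f['fy']*p[1]/p[2]+f['cy'])
```

```text
c [0.51746582 0.16827587 0.0425    ]
nl [0.4805 0.2208 0.0425] 125.1 0.0642
nr [0.4956 0.228  0.0425] 110.1 0.0636
nin [0.4879 0.214  0.0425] 122.9 0.0544
nin2 [0.4974 0.219  0.0425] 111.6 0.0546
stub [0.4762 0.2505 0.018 ] 116.7 0.092
tabend [0.5229 0.1358 0.0585] -80.6 0.033
tabR [0.5302 0.1398 0.0585] -65.9 0.0312
fingerL [0.5228 0.1121 0.0477] -84.6 0.0564
fingerR [0.5271 0.1305 0.0477] -75.7 0.0389
shR [0.5567 0.1663 0.0425] -2.9 0.0392
[0.52307015 0.12110181 0.04769153] -83.22496106654783
[0, 0, 0] 315.9806555963869 243.24899642377437
[0.0145, -0.011, 0] 343.3002105896042 223.98136486776315
[-0.0145, -0.011, 0] 288.62390705292773 223.94862746245113
```

The cover did not turn: the notch is still at 117°, and the fingertip passed over the tab without contact. The real tip is probably higher than the TCP value suggests, so I'll back out upward and check.

Emit:
{"method": "send_rows", "body": {
  "series": [
    [[0,0,-0.03],[0,0,0]],
    [[0,0,-0.03],[0,0,0]],
    [[0.0016,0.0038,0],[0,0,-1]],
    [[0.0016,0.0038,0],[0,0,-1]],
    [[0.0016,0.0038,0],[0,0,-1]],
    [[0.0016,0.0038,0],[0,0,-1]],
    [[0.0016,0.0038,0],[0,0,-1]],
    [[0.0016,0.0038,0],[0,0,-1]],
    [[0.0016,0.0038,0],[0,0,-1]],
    [[0.0016,0.0038,0],[0,0,-1]],
    [[0,0.01,0],[0,0,0]],
    [[0,0,0],[0,0,0]]
  ]
}}

```text
clock: 6.8
tcp_pos: [0.5621, 0.1409, 0.1077]
orientation: [1.646, 2.675, 0.001]
contact_force: [0.4, 0.6, -0.4]
grip_width: 0.0
```

```bash
python3 w.py w4
python3 - <<'E'
from bench import grab_frame,r
from h import *
import pickle
f=grab_frame('scene');o=r.get_obs();pickle.dump((o,f),open('s4.pkl','wb'))
x0,y0,k=215,110,5
im=cv2.resize(f['frame'][y0:y0+130,x0:x0+130],None,fx=k,fy=k,interpolation=cv2.INTER_CUBIC)[:,:,::-1].copy()
cv2.imwrite('pics/s4.png',im)
Rm=R.from_rotvec(f['rotation']).as_matrix()
for dz in (0,.01,.02,.03):
  p=Rm.T@(o['tcp_pos']+[0,0,dz]-f['origin']);u=f['fx']*p[0]/p[2]+f['cx'];v=f['fy']*p[1]/p[2]+f['cy']
  print(dz,(u-x0+.5)*k,(v-y0+.5)*k)
E
```

```text
6.8 [0.5621 0.1409 0.1077] yaw 116.8 z [ 0.001  0.    -1.   ] F [ 0.4   0.6  -0.39] j [-0.44  0.43  0.11  1.88 -0.06  0.83  1.74]
[[1.0, 0.001, -0.001, 0.001], [-0.0, 0.962, 0.275, -0.069], [0.001, -0.275, 0.962, -0.17], [0.0, 0.0, 0.0, 1.0]] 338.16520673672045 317.5143710707279 204.6509701179135
0 401.8555931108989 344.5520874198067
0.01 401.28742511522205 328.63655248792753
0.02 400.7114895351785 312.50343180454024
0.03 400.12762598518634 296.14823264504435
```

View pics/s4.png

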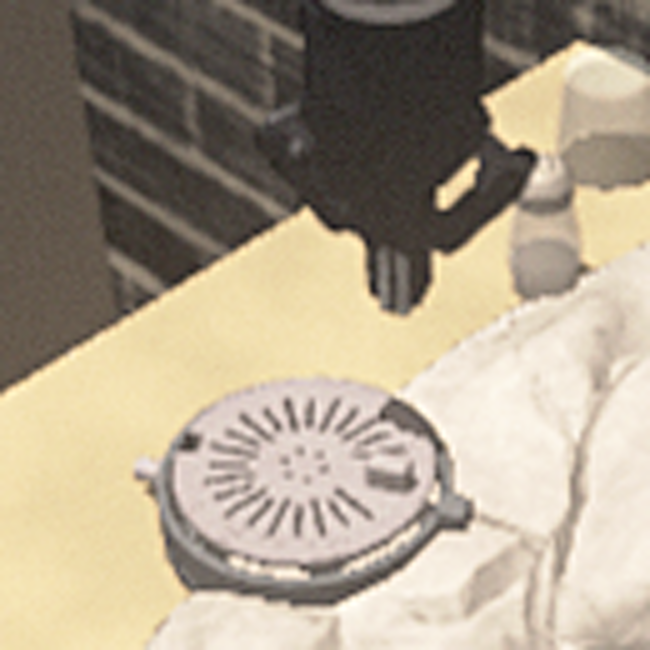

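View pics/w4.png

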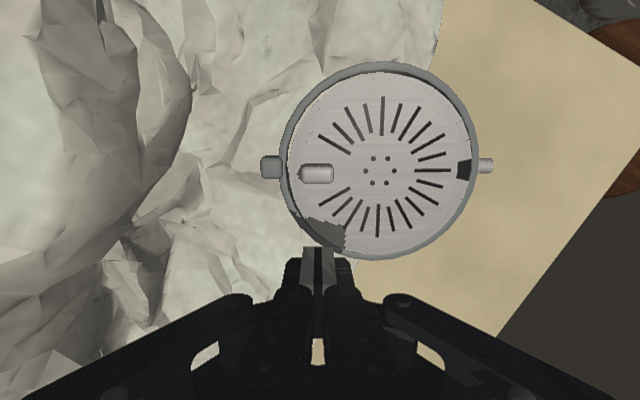

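```bash
python3 - <<'E'
from h import *;import pickle
o,f=pickle.load(open('s4.pkl','rb'));ow,fw=pickle.load(open('w4.pkl','rb'))
Rm=R.from_rotvec(f['rotation']).as_matrix();Mt=R.from_rotvec(o['orientation']).as_matrix()
T=fw['T_tool_cam']
for d in (.0,.01,.015,.02,.025,.03):
  # y of front edge from wrist row 246.5
  ys=np.linspace(-.03,.02,501);P=np.c_[0*ys,ys,0*ys-d,1+0*ys]@np.linalg.inv(T).T
  rows=fw['fy']*P[:,1]/P[:,2]+fw['cy'];i=np.argmin(abs(rows-246.5));y=ys[i];hx=17.5/fw['fx']*P[i,2]
  out=[]
  for sx in(-1,1):
   for yy in (y,-y):
    w=Mt@np.array([sx*hx,yy,-d])+o['tcp_pos'];p=Rm.T@(w-f['origin']);out.append(((f['fx']*p[0]/p[2]+f['cx']-215+.5)*5,(f['fy']*p[1]/p[2]+f['cy']-110+.5)*5))
  print(d,'yfront',y.round(4),'hx',hx.round(4),np.round(out).astype(int).tolist())
E
python3 z.py w4 250 220 390 320 5
```

```text
0.0 yfront 0.0025 hx 0.0095 [[423, 345], [419, 352], [385, 337], [381, 344]]
0.01 yfront -0.0018 hx 0.0089 [[418, 335], [420, 330], [382, 327], [385, 323]]
0.015 yfront -0.0039 hx 0.0086 [[416, 329], [421, 319], [381, 322], [386, 312]]
0.02 yfront -0.006 hx 0.0083 [[414, 324], [422, 308], [380, 317], [388, 301]]
0.025 yfront -0.0081 hx 0.0081 [[412, 319], [422, 297], [378, 312], [389, 290]]
0.03 yfront -0.0102 hx 0.0078 [[409, 313], [423, 286], [377, 307], [391, 280]]
```

View pics/w4_z.png

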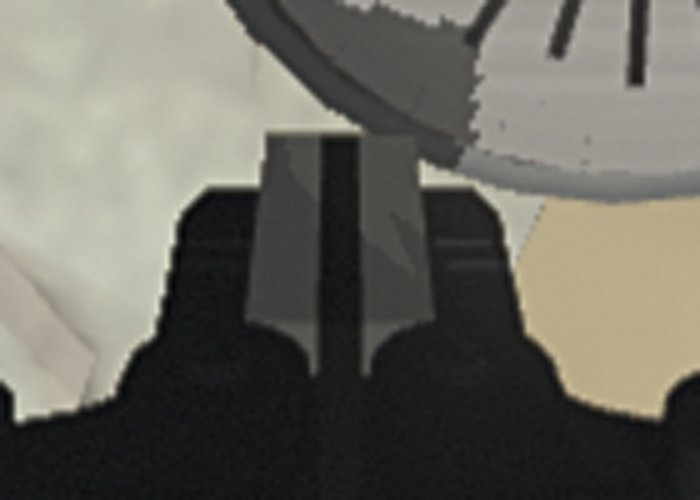

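Emit:
{"method": "send_rows", "body": {
  "series": [
    [[0,-0.004,0.036],[0,0,0]],
    [[0,0,0.0355],[0,0,0]],
    [[0,-0.005,0],[0,0,0]],
    [[0,-0.005,0],[0,0,0]],
    [[0,-0.005,0],[0,0,0]],
    [[0,0,0],[0,0,0]]
  ]
}}

```text
clock: 7.65
tcp_pos: [0.5445, 0.1318, 0.0372]
orientation: [1.645, 2.675, 0.002]
contact_force: [0.9, -0.4, 0.1]
grip_width: 0.0
```

```bash
python3 w.py w5;python3 z.py w5 260 60 540 260 3
```

```text
7.65 [0.5445 0.1318 0.0372] yaw 116.83 z [ 0.002  0.001 -1.   ] F [ 0.91 -0.36  0.11] j [-0.42  0.51  0.09  1.97 -0.07  0.67  1.76]
[[1.0, 0.001, -0.001, 0.001], [-0.0, 0.962, 0.275, -0.069], [0.001, -0.275, 0.962, -0.17], [0.0, 0.0, 0.0, 1.0]] 338.16520673672045 317.5143710707279 204.6509701179135
```

View pics/w5_z.png

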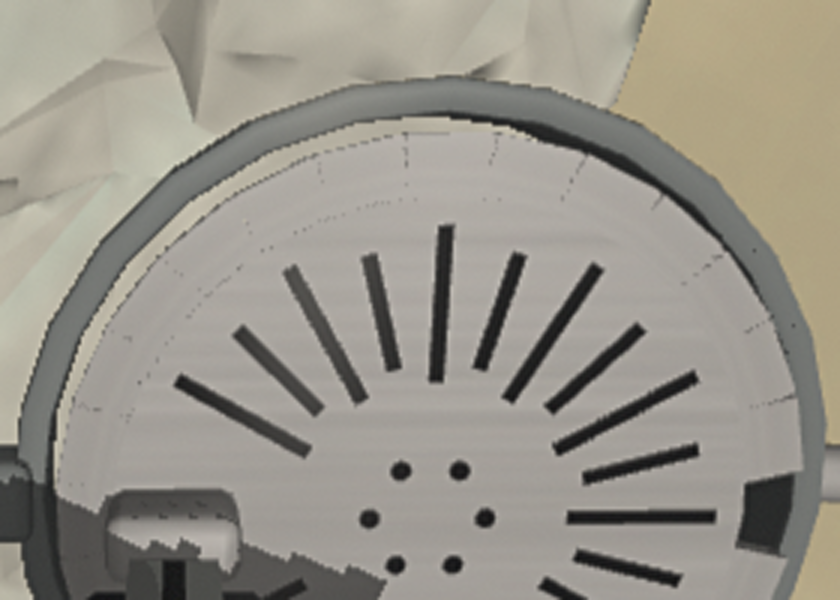

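The tip is over the tab and still hasn't touched it, which confirms it sits about 28 mm above the stated TCP. I'll back off, go lower and push.

Emit:
{"method": "send_rows", "body": {
  "series": [
    [[0,0.008,0],[0,0,0]],
    [[0,0.008,0],[0,0,0]],
    [[0,0,0.007],[0,0,0]],
    [[0,0,0.007],[0,0,0]],
    [[0,0,0],[0,0,0]],
    [[0,-0.004,0],[0,0,0]],
    [[0,-0.004,0],[0,0,0]],
    [[-0.0013,-0.0039,0],[0,0,1]],
    [[-0.0013,-0.0039,0],[0,0,1]],
    [[-0.0013,-0.0039,0],[0,0,1]],
    [[0,0,0],[0,0,0]]
  ]
}}

```text
clock: 9.07
tcp_pos: [0.5418, 0.1274, 0.0224]
orientation: [1.979, 2.439, 0.0]
contact_force: [0.3, -0.2, 0.7]
grip_width: 0.0001
```

```bash
python3 w.py w6;python3 z.py w6 260 40 540 260 3
```

```text
9.075 [0.5418 0.1274 0.0224] yaw 101.88 z [ 0. -0. -1.] F [ 0.26 -0.18  0.72] j [-0.47  0.53  0.16  1.99 -0.13  0.64  1.56]
[[1.0, 0.001, -0.001, 0.001], [-0.0, 0.961, 0.275, -0.07], [0.001, -0.275, 0.961, -0.17], [0.0, 0.0, 0.0, 1.0]] 338.16520673672045 317.5143710707279 204.6509701179135
```

View pics/w6_z.png

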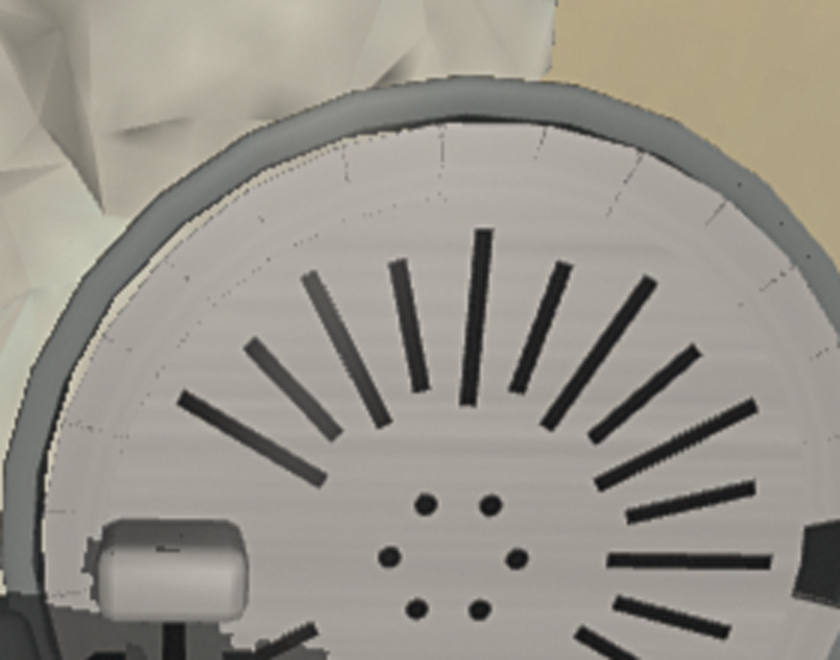

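Emit:
{"method": "send_rows", "body": {
  "series": [
    [[-0.0012,-0.004,0],[0,0,1]],
    [[-0.0012,-0.004,0],[0,0,1]],
    [[-0.0012,-0.004,0],[0,0,1]],
    [[-0.0012,-0.004,0],[0,0,1]],
    [[-0.0012,-0.004,0],[0,0,1]],
    [[-0.0012,-0.004,0],[0,0,1]],
    [[-0.0012,-0.004,0],[0,0,1]],
    [[-0.0012,-0.004,0],[0,0,1]],
    [[-0.0012,-0.004,0],[0,0,1]],
    [[-0.0012,-0.004,0],[0,0,1]],
    [[-0.0012,-0.004,0],[0,0,1]],
    [[-0.0012,-0.004,0],[0,0,1]],
    [[-0.0012,-0.004,0],[0,0,1]],
    [[-0.0012,-0.004,0],[0,0,1]],
    [[0,0,0],[0,0,0]]
  ]
}}

```text
clock: 11.0
tcp_pos: [0.4874, 0.1315, 0.0222]
orientation: [3.02, 0.866, 0.001]
contact_force: [0.2, -1.1, -0.5]
grip_width: -0.0002
```

```bash
python3 w.py w7;python3 z.py w7 260 20 560 270 2; python3 -c "
import numpy as np
from bench import r
from h import R
o=r.get_obs();M=R.from_rotvec(o['orientation']).as_matrix();print(M.T@(np.array([.5175,.1682,.04])-o['tcp_pos']))"
```

```text
11.0 [0.4874 0.1315 0.0222] yaw 31.99 z [ 0.  0. -1.] F [ 0.17 -1.1  -0.46] j [-0.77  0.51  0.49  2.12 -0.42  0.6   0.57]
[[1.0, 0.0, -0.0, 0.0], [-0.0, 0.961, 0.276, -0.071], [0.0, -0.276, 0.961, -0.17], [0.0, 0.0, 0.0, 1.0]] 338.16520673672045 317.5143710707279 204.6509701179135
[ 0.0451711  -0.01512118 -0.01781539]
```

View pics/w7.png

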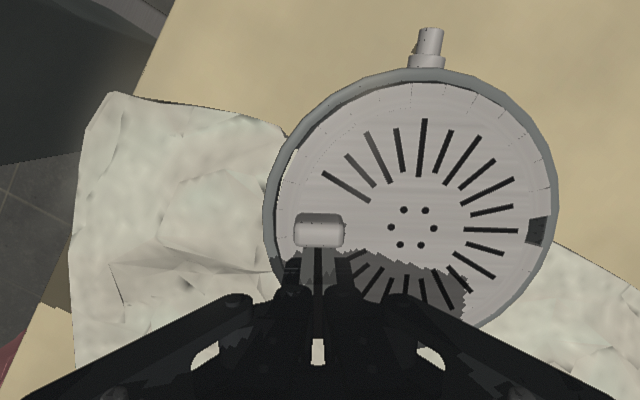

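The cover is turning with the finger. The tab is at (319,230) and the notch at (537,231).

Emit:
{"method": "send_rows", "body": {
  "series": [
    [[-0.0012,-0.004,0],[0,0,1]],
    [[-0.0012,-0.004,0],[0,0,1]],
    [[-0.0012,-0.004,0],[0,0,1]],
    [[-0.0012,-0.004,0],[0,0,1]],
    [[-0.0012,-0.004,0],[0,0,1]],
    [[-0.0012,-0.004,0],[0,0,1]],
    [[-0.0012,-0.004,0],[0,0,1]],
    [[-0.0012,-0.004,0],[0,0,1]],
    [[-0.0012,-0.004,0],[0,0,1]],
    [[-0.0012,-0.004,0],[0,0,1]],
    [[-0.0012,-0.004,0],[0,0,1]],
    [[-0.0012,-0.004,0],[0,0,1]],
    [[-0.0012,-0.004,0],[0,0,1]],
    [[-0.0012,-0.004,0],[0,0,1]],
    [[-0.0012,-0.004,0],[0,0,1]],
    [[-0.0012,-0.004,0],[0,0,1]],
    [[-0.0012,-0.004,0],[0,0,1]],
    [[0,0,0],[0,0,0]],
    [[0,0,0],[0,0,0]]
  ]
}}

```text
clock: 13.42
tcp_pos: [0.4772, 0.195, 0.0219]
orientation: [2.811, -1.402, -0.001]
contact_force: [-0.1, -0.8, -0.9]
grip_width: 0.0002
```

```bash
python3 w.py w8;python3 z.py w8 260 20 580 320 2; python3 -c "
import numpy as np
from bench import r
from h import R
o=r.get_obs();M=R.from_rotvec(o['orientation']).as_matrix();print(M.T@(np.array([.5175,.1682,.04])-o['tcp_pos']))"
```

```text
13.425 [0.4772 0.195  0.0219] yaw -53.01 z [-0.001 -0.    -1.   ] F [-0.07 -0.83 -0.86] j [-1.17  0.67  0.88  2.11 -0.79  0.73 -0.69]
[[1.0, -0.0, 0.001, -0.001], [-0.0, 0.961, 0.275, -0.07], [-0.001, -0.275, 0.961, -0.17], [0.0, 0.0, 0.0, 1.0]] 338.16520673672045 317.5143710707279 204.6509701179135
[ 0.04566351 -0.01606344 -0.01810382]
```

View pics/w8_z.png

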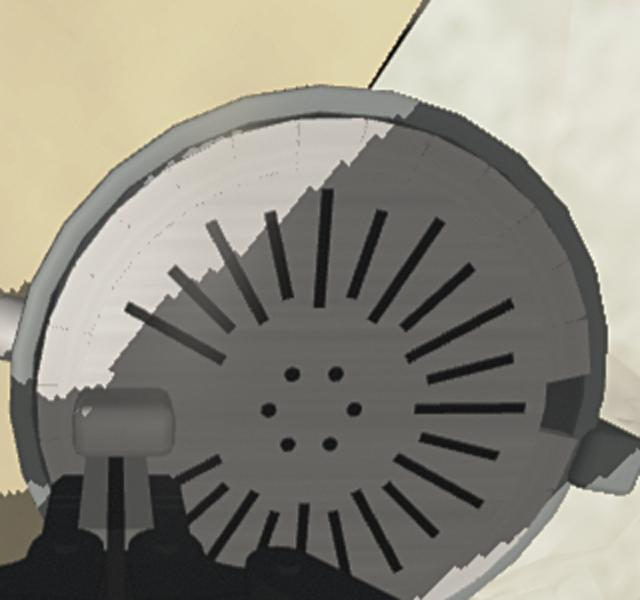

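```bash
python3 z.py w8 510 180 610 290 6
```

```text
(no output)
```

View pics/w8_z.png

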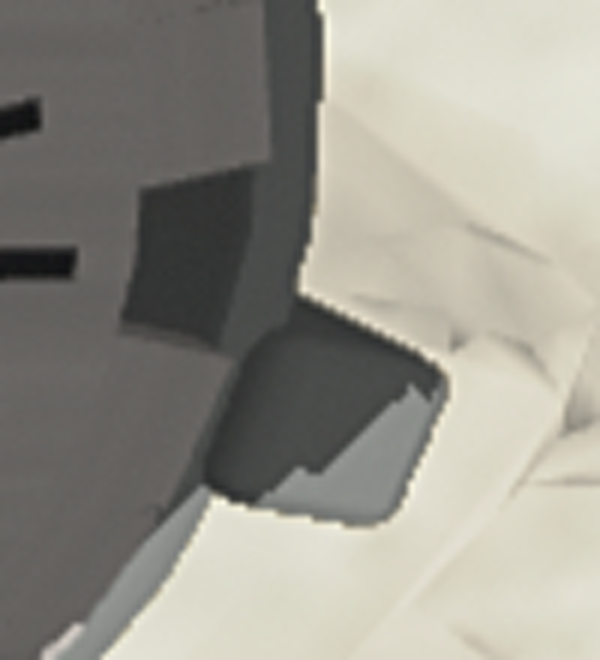

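Run:
```python
from h import *;import pickle
o,f=pickle.load(open('w8.pkl','rb'));O,M=wristpose(f,o)
Z=lambda u,v:(510+(u+.5)/6-.5,180+(v+.5)/6-.5)
P=lambda u,v,z:ray(f,Z(u,v),z,O,M)[0]
c=ray(f,(260+311.5/2,20+409.3/2),.0425,O,M)[0];print('c',c)
rc=np.array([.5172,.1682])
ang=lambda p,q:np.degrees(np.arctan2(p[1]-q[1],p[0]-q[0]))
for n,p in (('nU',P(265,165,.0425)),('nL',P(230,352,.0425)),('niU',P(140,190,.0425)),('niL',P(122,328,.0425)),('bU',P(430,392,.04)),('bL',P(388,520,.04)),('bmid_out',P(409,456,.04)),('bmid_in',P(245,410,.04)),('bcen',P(327,430,.04))):
  print(n,p.round(4),'c',ang(p,c).round(2),'rc',ang(p,rc).round(2),np.hypot(*(p-c)[:2]).round(4))
```

```text
c [0.51841022 0.16984234 0.0425    ]
nU [0.563  0.1249 0.0425] c -45.26 rc -43.43 0.0633
nL [0.5508 0.1155 0.0425] c -59.17 rc -57.45 0.0633
niU [0.5558 0.131  0.0425] c -46.05 rc -43.9 0.0539
niL [0.5471 0.1238 0.0425] c -58.06 rc -56.03 0.0543
bU [0.5585 0.098  0.04  ] c -60.86 rc -59.55 0.0823
bL [0.5488 0.092  0.04  ] c -68.65 rc -67.45 0.0836
bmid_out [0.5537 0.095  0.04  ] c -64.75 rc -63.49 0.0827
bmid_in [0.5484 0.1087 0.04  ] c -63.84 rc -62.29 0.0681
bcen [0.5512 0.1021 0.04  ] c -64.15 rc -62.76 0.0753
```

Emit:
{"method": "send_rows", "body": {
  "series": [
    [[-0.0012,-0.004,0],[0,0,1]],
    [[-0.0012,-0.004,0],[0,0,1]],
    [[-0.0005,-0.0016,0],[0,0,0.4]],
    [[0,0,0],[0,0,0]],
    [[0,0,0],[0,0,0]]
  ]
}}

```text
clock: 14.1
tcp_pos: [0.4839, 0.203, 0.0221]
orientation: [-2.648, 1.69, 0.001]
contact_force: [-0.8, -0.2, -0.9]
grip_width: 0.0
```

```bash
python3 w.py w9;python3 z.py w9 260 20 600 320 2; cp pics/w9_z.png pics/w9_a.png; python3 z.py w9 510 150 610 260 6
```

```text
14.1 [0.4839 0.203  0.0221] yaw -65.08 z [-0.  0. -1.] F [-0.85 -0.24 -0.91] j [-1.2   0.71  0.93  2.09 -0.84  0.77 -0.86]
[[1.0, -0.0, 0.001, -0.001], [-0.0, 0.962, 0.275, -0.07], [-0.001, -0.275, 0.962, -0.17], [0.0, 0.0, 0.0, 1.0]] 338.16520673672045 317.5143710707279 204.6509701179135
```

View pics/w9_a.png

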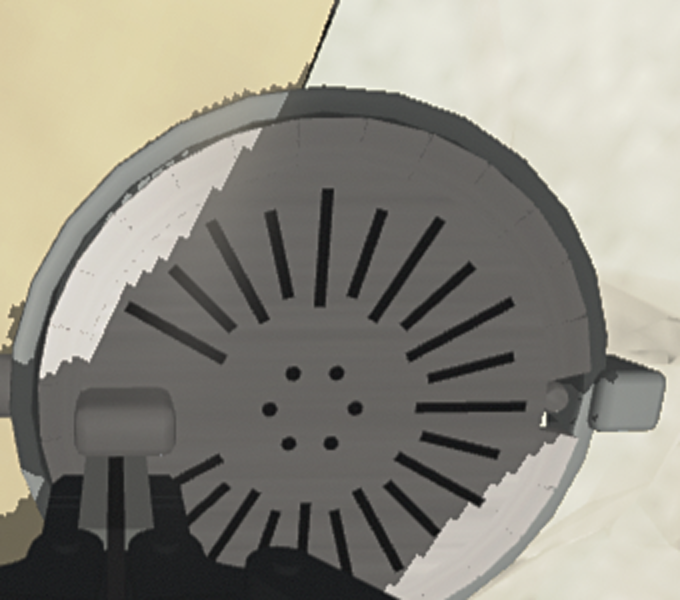

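View pics/w9_z.png

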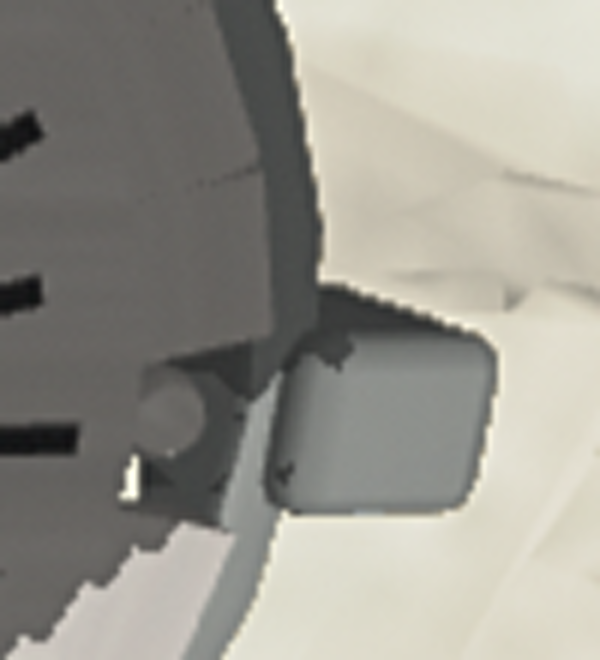

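Run:
```python
from h import *;import pickle
o,f=pickle.load(open('w9.pkl','rb'));O,M=wristpose(f,o)
Z=lambda u,v:(510+(u+.5)/6-.5,150+(v+.5)/6-.5)
P=lambda u,v,z:ray(f,Z(u,v),z,O,M)[0]
h=[(293,373),(337,373),(269,409),(355,408),(289,443),(331,443)];h=np.mean(h,0)
c=ray(f,(260+(h[0]+.5)/2-.5,20+(h[1]+.5)/2-.5),.0425,O,M)[0];print('c',c)
ang=lambda p,q:np.degrees(np.arctan2(p[1]-q[1],p[0]-q[0]))
for n,p in (('nU',P(272,333,.0425)),('nL',P(232,530,.0425)),('niU',P(148,363,.0425)),('niL',P(122,503,.0425)),('pin',P(170,412,.0355)),('boss',P(380,422,.04))):
  print(n,p.round(4),'c',ang(p,c).round(2),np.hypot(*(p-c)[:2]).round(4))
```

```text
c [0.5190683 0.1697256 0.0425   ]
nU [0.5539 0.1163 0.0425] c -56.88 0.0638
nL [0.5393 0.1095 0.0425] c -71.45 0.0635
niU [0.5479 0.1235 0.0425] c -58.02 0.0545
niL [0.5375 0.1187 0.0425] c -70.13 0.0543
pin [0.5453 0.1143 0.0355] c -64.68 0.0613
boss [0.5516 0.1023 0.04  ] c -64.26 0.0749
```

Pin top visible in the notch at zoom (172,412). The notch is centred at -64.1° and the pin is at -64.7°, inside the ±2.8° slack. I'll back off, rise and move over the middle.

Emit:
{"method": "send_rows", "body": {
  "series": [
    [[0,0.004,0],[0,0,0]],
    [[0,0.004,0],[0,0,0]],
    [[0,0,-0.025],[0,0,0]],
    [[0,0,-0.025],[0,0,0]],
    [[0.0225,-0.012,0],[0,0,0]],
    [[0.0225,-0.0125,0],[0,0,0]],
    [[0,0,0],[0,0,0]],
    [[0,0,0],[0,0,0]]
  ]
}}

```text
clock: 15.15
tcp_pos: [0.5171, 0.1693, 0.0719]
orientation: [2.647, -1.691, -0.002]
contact_force: [0.4, 0.5, -0.6]
grip_width: 0.0003
```

```bash
python3 w.py w10;python3 z.py w10 220 60 480 260 3
```

```text
15.15 [0.5171 0.1693 0.0719] yaw -65.15 z [-0.001  0.    -1.   ] F [ 0.38  0.51 -0.65] j [-1.16  0.66  1.01  2.03 -0.75  0.87 -0.86]
[[1.0, -0.0, 0.001, -0.001], [-0.0, 0.962, 0.275, -0.07], [-0.001, -0.275, 0.962, -0.17], [0.0, 0.0, 0.0, 1.0]] 338.16520673672045 317.5143710707279 204.6509701179135
```

View pics/w10_z.png

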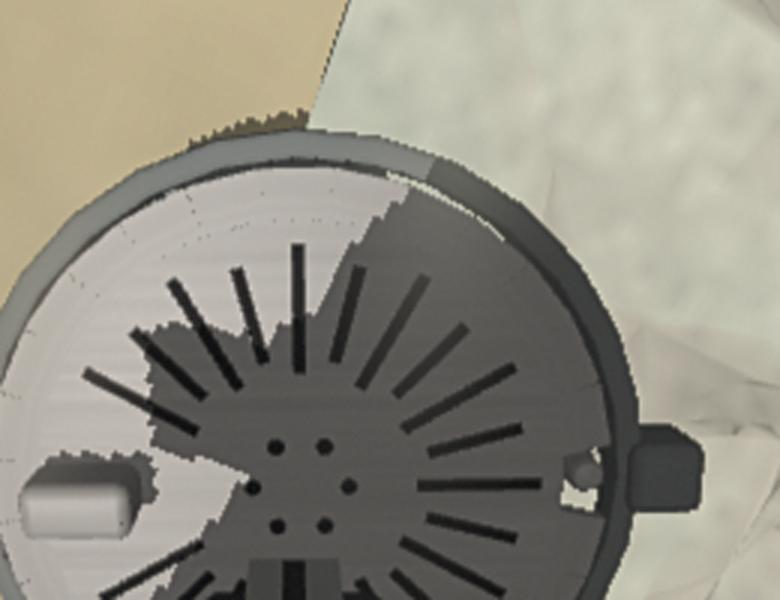

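```bash
python3 z.py w10 395 195 465 245 10
python3 - <<'E'
from h import *;import pickle
o,f=pickle.load(open('w10.pkl','rb'));O,M=wristpose(f,o)
Z=lambda u,v:(220+(u+.5)/3-.5,60+(v+.5)/3-.5)
P=lambda u,v,z:ray(f,Z(u,v),z,O,M)[0]
h=np.mean([(276,447),(325,447),(253,487),(349,487),(277,526),(325,526)],0);c=P(*h,.0425);print(c)
ang=lambda p,q:np.degrees(np.arctan2(p[1]-q[1],p[0]-q[0]))
print(ang(P(583,472,.0355),c),ang(P(560,480,.0425),c),ang(P(665,467,.04),c), np.linalg.norm((P(583,472,.0355)-c)[:2]))
t=o['tcp_pos'];print((M.T@(c-O)),c-t)
E
```

```text
[0.51906358 0.16952851 0.0425    ]
-64.28695324297057 -63.594416447354575 -62.53178928629701 0.060270122384859584
[0.00150875 0.01070242 0.20995502] [ 0.00193427  0.00019626 -0.02935834]
```

View pics/w10_z.png

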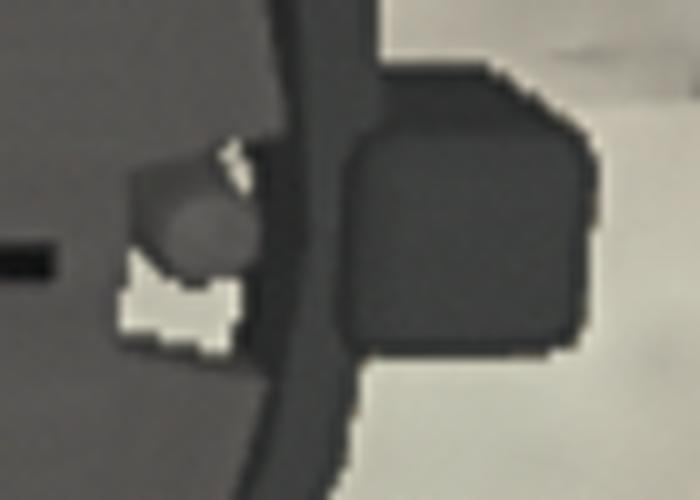

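Emit:
{"method": "send_rows", "body": {
  "series": [
    [[0,-0.002,0.025],[0,0,0]],
    [[0,0,0.022],[0,0,0]],
    [[0,0,0.005],[0,0,0]],
    [[0,0,0.002],[0,0,0]],
    [[0,0,0.002],[0,0,0]],
    [[0,0,0],[0,0,0]]
  ]
}}

```text
clock: 15.95
tcp_pos: [0.52, 0.17, 0.0165]
orientation: [-2.647, 1.691, -0.0]
contact_force: [0.0, -0.4, -0.8]
grip_width: -0.0001
```

Emit:
{"method": "send_rows", "body": {
  "series": [
    [[0,0,0.0015],[0,0,0]],
    [[0,0,0.0015],[0,0,0]],
    [[0,0,0],[0,0,0]]
  ]
}}

```text
clock: 16.32
tcp_pos: [0.5201, 0.17, 0.0134]
orientation: [-2.647, 1.691, -0.0]
contact_force: [-0.1, -0.4, 4.6]
grip_width: -0.0002
```

Emit:
{"method": "send_rows", "body": {
  "series": [
    [[0,0,0.0015],[0,0,0]],
    [[0,0,0.0015],[0,0,0]],
    [[0,0,0],[0,0,0]]
  ]
}}

```text
clock: 16.7
tcp_pos: [0.5201, 0.17, 0.0103]
orientation: [-2.647, 1.691, -0.0]
contact_force: [-0.4, -0.1, 3.6]
grip_width: 0.0002
```

Emit:
{"method": "send_rows", "body": {
  "series": [
    [[0,0,0.0015],[0,0,0]],
    [[0,0,0.0015],[0,0,0]],
    [[0,0,0],[0,0,0]]
  ]
}}

```text
clock: 17.08
tcp_pos: [0.5201, 0.17, 0.0075]
orientation: [-2.647, 1.691, -0.0]
contact_force: [-0.9, 0.8, 6.7]
grip_width: 0.0003
```

Emit:
{"method": "send_rows", "body": {
  "series": [
    [[0,0,0.001],[0,0,0]],
    [[0,0,0.001],[0,0,0]],
    [[0,0,0],[0,0,0]]
  ]
}}

```text
clock: 17.45
tcp_pos: [0.5202, 0.1701, 0.0071]
orientation: [-2.645, 1.691, 0.002]
contact_force: [-7.4, 0.6, 26.1]
grip_width: 0.0001
```

Emit:
{"method": "send_rows", "body": {
  "series": [
    [[0,0,0.0003],[0,0,0]],
    [[0,0,0],[0,0,0]],
    [[0,0,0],[0,0,0]]
  ]
}}

```text
clock: 17.82
tcp_pos: [0.5202, 0.1701, 0.0071]
orientation: [-2.645, 1.691, 0.002]
contact_force: [-8.0, 0.1, 30.3]
grip_width: -0.0001
```

Emit:
{"method": "send_rows", "body": {
  "series": [
    [[0,0,-0.005],[0,0,0]],
    [[0,0,-0.03],[0,0,0]],
    [[0,0,-0.04],[0,0,0]],
    [[0,0,-0.04],[0,0,0]],
    [[0,0,0],[0,0,0]],
    [[0,0,0],[0,0,0]]
  ]
}}

```text
clock: 18.58
tcp_pos: [0.5191, 0.1701, 0.119]
orientation: [2.647, -1.691, -0.001]
contact_force: [-1.1, 1.3, 0.7]
grip_width: -0.0004
```

```bash
python3 w.py w11;python3 z.py w11 220 60 420 260 3;  python3 - <<'E'
from bench import grab_frame
import cv2
f=grab_frame('scene')
cv2.imwrite('pics/s11.png',cv2.resize(f['frame'][150:250,225:345],None,fx=6,fy=6,interpolation=cv2.INTER_CUBIC)[:,:,::-1])
E
```

```text
18.575 [0.5191 0.1701 0.119 ] yaw -65.13 z [-0.001 -0.    -1.   ] F [-1.11  1.35  0.67] j [-1.21  0.61  1.09  1.99 -0.67  0.95 -0.92]
[[1.0, -0.0, 0.001, -0.001], [-0.0, 0.962, 0.275, -0.07], [-0.001, -0.275, 0.962, -0.17], [0.0, 0.0, 0.0, 1.0]] 338.16520673672045 317.5143710707279 204.6509701179135
```

View pics/w11_z.png

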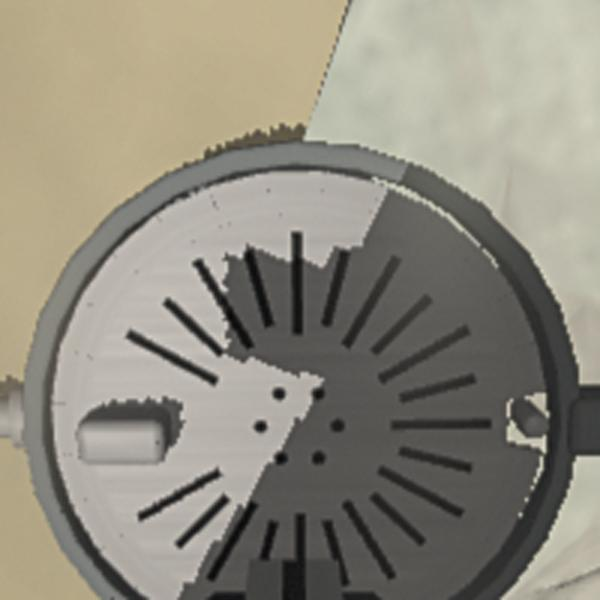

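View pics/s11.png

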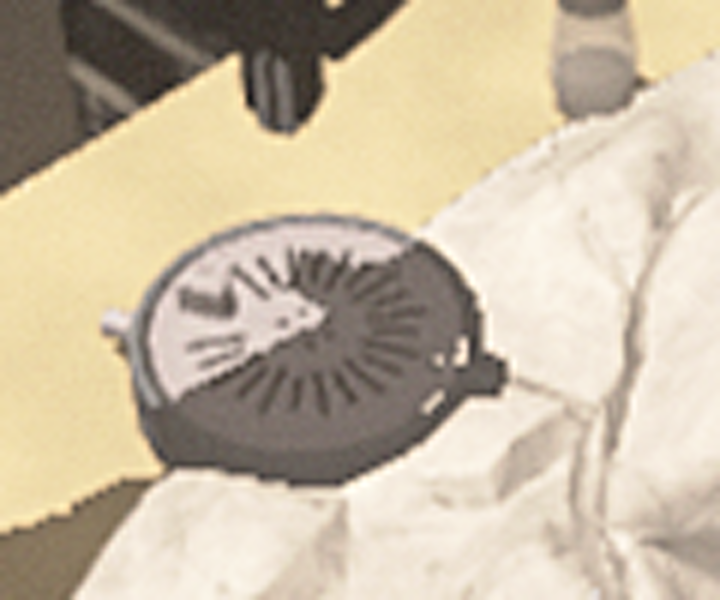

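```bash
python3 z.py w11 230 110 420 200 4;python3 z.py w10 230 110 420 240 4
python3 - <<'E'
from h import *;import pickle
Z=lambda u,v:(220+(u+.5)/3-.5,60+(v+.5)/3-.5)
def D(n,a,b,z):
  o,f=pickle.load(open(n,'rb'));O,M=wristpose(f,o)
  return np.linalg.norm(ray(f,Z(*a),z,O,M)[0]-ray(f,Z(*b),z,O,M)[0])
print('w10 ref',D('w10.pkl',(85,372),(515,367),.0425),D('w10.pkl',(85,372),(541,484),.0425))
for z in (.0425,.04,.0375,.035): print(z,D('w11.pkl',(129,333),(468,330),z),D('w11.pkl',(129,333),(491,425),z))
E
```

```text
w10 ref 0.08610591970821141 0.09593422016963572
0.0425 0.08310814631716204 0.09303665463530629
0.04 0.08395251651088605 0.09398189744938676
0.0375 0.08479688670460996 0.09492714026346714
0.035 0.08564125689833389 0.09587238307754757
```

View pics/w11_z.png

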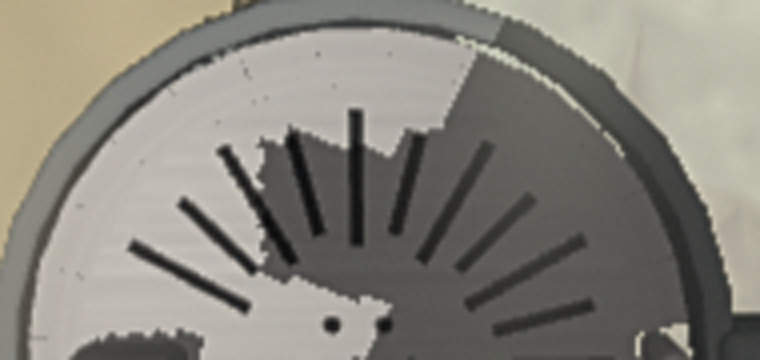

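View pics/w10_z.png

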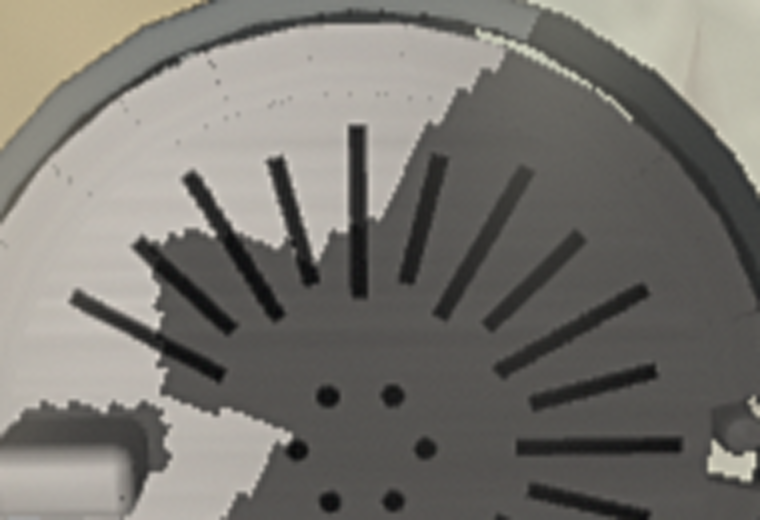

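Run:
```python
from bench import r
o=r.get_obs();print(o['clock'],o['contact_force'],o['tcp_pos']);print(r.hand_in())
```

```text
18.675 [-0.33134236  0.11925897 -0.09194225] [0.51878527 0.16979384 0.11857971]
the job is handed in; nothing more can be done
None
```

I turned the cover about 181° clockwise by pushing the tab with the closed fingertips, until the notch was over the pin. Then I pressed it down in the middle until it stopped hard, lifted clear and handed in at 18.7 s.

**Last checks**
- **Notch over pin:** just before the press, the notch was within about 0.7° of the pin. The pin still showed in the notch after the press.
- **Fully home:** the final press reached 30 N against the stop. Slot spacing in the wrist image puts the cover's top at about 35 mm (±1 mm), which is flush. That check does not measure tilt precisely, but the cover looked level and flush in the scene view.
- **Nothing touching:** the contact force was about 0 N when I handed in, with the fingertips well above the cover. I did not go near the jigger, tamper or shaker, but I took no separate measurement of where they stand.

**What disagreed:** the shut fingertips sit about 28 mm higher than the stated TCP. My first push, and then a lower test push, passed over the tab without touching it. I confirmed the offset from two camera views and the test push, then went lower and the push worked.

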